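# Turn a stained culture flask over onto the imager and set its lamp arm to the preset index

## Task

The dry, stained culture flask is lying on the bench with its violet growth face up. Turn it over and lay it gently, violet face down and flat, in the white outline over the window of the small imager's stage, and swing the lamp arm up to its preset, so that the arm's column stands midway between the two prongs of the yellow index fork. Leave the index where it is, do not push the other lab ware about, and never drop the flask or let it topple over.

Things in the scene. Friction and masses are not known exactly. Their poses are not given: they have to be found in the camera images.
- flask_center (a point): Centre of the culture flask's rectangular body (72 long x 52 wide x 25 mm thick): 36 mm from the flat base end, 64 mm from the cap's end, 12.5 mm from both broad faces, 26 mm from both narrow sides. x axis: towards the cap; y axis: across the width; z axis: out of the broad face that is stained violet (up at the start, must point down at the end).
- flask: The same flask: pale translucent, closed, empty, 20 to 33 g, blue cap; 12 mm of stepped shoulder and a 24 mm diameter, 16 mm long cap follow the body on its axis (100 mm over all). Origin: 12.5 mm from the centre point, on the unstained broad face; same axes. Starts lying on the bench (height 0), cap pointing left and ahead (10 to 47 degrees from +y towards +x). It also stands stably upright on its flat base end.
- imager: Fixed white imager, 215 (x) x 200 (y) x 90 mm high, with a flat black top (the stage). Origin on the bench under the window's centre; x axis to its back, y to its left; it reaches 100 mm to -x and to either side. At its back a pedestal (front face at x = 115 mm, 106 mm high) carries an upright dark scale disc, 100 mm diameter, centred 100 mm above the bench, white ticks every 15 degrees.
- stage (a point): Centre of the round glass window, on the black stage surface, 90 mm above the bench; axes as the imager's. White corner brackets (56 mm along x, 76 mm along y, not raised) outline the place of the flask's body, centred on the window, its length along y; the cap may point either way.
- lamp_arm (a joint): Tilt of the lamp arm in rad: 0 = column upright, lamp over the window; positive = leaning to the imager's left (+y); stops at -1.45 and 1.45. Starts folded down at the left (1.0 to 1.4). The pivot axis runs along the imager's x, 10 mm above the window's centre. The pivot is stiff by friction: the arm stays where released and takes about 3 to 8 N at the cross bar to move.
- lamp_bar (a point): Point on the lamp arm's round steel cross bar (18 mm diameter), 155 mm out from the pivot axis. About 60 mm of bar is free to either side of it: in front it ends at the black LED head, behind at the column. The bar is always level and can be gripped from above; it may turn between the fingers. x axis: along the bar, z axis: outwards along the column, y axis: the way the bar goes as the arm leans left.
- lamp_head (a point): Centre of the black LED head (44 mm diameter, 44 mm long along z, with a 14 mm nose towards the window), 150 mm out from the pivot axis, 85 mm in front of the cross bar's point. Same axes as that point.
- index (a joint): Angle in rad at which the yellow index fork is preset on the disc's rim (0.2 to 0.75), counted like the lamp arm's: the arm stands at its preset when both have the same value. It is stiff and must stay as it is.
- index_fork (a point): Middle of the yellow index fork on the disc's rim: two prongs 26 mm apart inside, 62 mm from the pivot axis. z axis: from the pivot axis outwards, midway between the prongs. The arm's 16 mm wide aluminium column swings close behind it without touching.
- flask2: Another culture flask of the same size, red cap, standing upright, 100 mm high. Bystander; origin under its centre.
- tube_rack: Orange rack with capped tubes, 90 x 150 mm, 100 mm high. Bystander; origin under its centre.
- dishes: Stack of three closed dishes, 61 mm diameter, 45 mm high. Bystander; origin under its centre.
- bottle: White bottle with red cap, 64 mm diameter, 170 mm high. Bystander; origin under its centre.
Things that resemble listed ones, but are neither listed nor needed, are in the scene too. What is shaped like the flask but pink is not meant.

How it is judged:
By the outcome, as a careful person would: the job done as asked, in the order asked, and still so for the second after the job is handed in, with the robot touching nothing.
It also fails if it takes over 67 s, if anything falls off the work surface, if the arm or the gripper's body presses on something with over 40 N, if the wrist force passes 120 N, or if a joint passes its speed limit or range.

## Robot

A 6-joint arm with a two-finger parallel gripper is mounted at the origin on the work surface. World frame = base frame: x ahead of the robot, y to its left, z up, the work surface at z = 0. Lengths are in mm, angles in rad, forces in N, time in s.
With the tool pointing down it reaches from about 350 to 800 mm from the base axis. Payload 7.3 kg.
Tool frame: the origin (TCP) lies between the finger pads; the fingertips stand 11 mm ahead of it and the grasp point (between the pads) lies 8 mm behind it; x points along the fingers, z is the direction in which the jaws open and shut, and the axes are right-handed (so a half turn about x gives the same grasp; the last joint's range is limited). The gripper opens to 85 mm and grips with 20 to 120 N. Pads are 22 mm wide; open, the fingers measure 114 mm over their backs; the gripper's body (76 mm by 85 mm) begins 54 mm behind the grasp point. The pads swing forward as they close: fully open they stand 13 mm farther back than shut.
Start: joints at [-1.361, 0.342, 1.524, -0, 1.275, -0.146], TCP at [182.901, -492.128, 242.322] pointing down, gripper open.
Joint ranges: [-2.53, 2.53], [-0.77, 2.02], [0.04, 2.7], [-1, 4.14], [0.28, 2.66], [-3.11, 3.11]. Speed limits (rad/s): [2.57, 2.57, 3.14, 3.14, 3.14, 3.14].

## Interface

Orientations are given as a unit quaternion [w, x, y, z].
In Python, from workcell import robot, fingers, planner, telemetry, grab_frame, camera_model, ticket gives the robot as it stands. Calls block until the motion is done:
- robot.movep(position, orientation): joint-space move of the TCP to a pose.
- robot.move_straight(position, ori=None, rate=150, stop_force=None): straight line of the TCP; ori=None keeps the orientation; rate is the mean speed in mm/s. With stop_force (N) it stops when the force on the tool has changed by that much, and returns True; else False.
- robot.move_joints(angles): joint-space move.
- fingers.let_go() and fingers.grasp(strength=None): open the fingers fully, or close them until they stop; strength is the grip in N (None keeps the last).
- robot.pause(seconds).
- planner.inverse_kinematics(position, orientation): joint angles nearest the present ones, or None.
- telemetry.get_state(): the state.
- grab_frame(name): name is "scene" or "top" or "wrist"; returns (picture, depth): 384x512x3 uint8, blue, green, red; 384x512 float32, mm along the optical axis (not along the pixel's ray), 0 where there is no reading.
- camera_model(name): a dict with "fx", "fy", "cx", "cy" (pixels), "position" and "attitude" of the camera in the world. Camera axes: x right, y down, z forward; pixel columns grow to the right and rows downward; lengths in mm; the calibration is good to about 2 mm. A picture is of the moment at which its call begins: read the wrist's pose just before it. camera_model takes no time and is no camera call; for the wrist camera it gives the pose at the moment of the call.
A pose or a line that the arm cannot do raises robot.Unreachable and nothing moves.
- ticket.sign_off(): hands the job in, once; it reports no verdict.
The state is a dict: "clock": time; "joints": joint angles; "dq": joint speeds; "joint_torque": joint torques, N m; "tool_pos": TCP position; "tcp_rot": TCP orientation; "wrist_force": force on the tool from outside, world axes, zero at the start; "moment": the same for the moment, N m; "width": finger opening in mm.
Only numpy, scipy, OpenCV 4.12 (cv2) and the standard library are available. Lean on these libraries where they do the work, as an engineer would, in place of code of your own. Each camera call takes 0.05 s, during which the arm holds its last target. There are 200 camera calls.

## Working session

There is one attempt and no reset: what is moved stays moved. The work goes in short steps, each a Python script; the robot and the scene stay as the last script left them, time stands still between calls to the robot, and variables do not carry over. Pictures are saved under pics/ and viewed, about 8 in all and at most 12, crops included, and the job is handed in when it is done.

```bash
ls; mkdir -p pics; python3 - <<'E'
from workcell import *
import cv2,numpy as np
for n in ("scene","top"):
    im,d=grab_frame(n); cv2.imwrite(f"pics/{n}0.png",im); np.savez(f"{n}0.npz",im=im,d=d)
    print(n,camera_model(n))
    globals()[n]=im
cv2.imwrite("pics/both.png",np.vstack([scene,top])[:, :])
print(telemetry.get_state()); print(camera_model("wrist"))
E
```

```text
pics
scene {'fx': 412.91443776831494, 'fy': 412.91443776831494, 'cx': 252.97092997138512, 'cy': 192.9797017559975, 'position': array([1582.74622906,  565.09734516,  857.94013437]), 'attitude': array([-0.25586648,  0.45024596,  0.74598322, -0.41871225])}
top {'fx': 438.5256786602573, 'fy': 438.5256786602573, 'cx': 253.74093622730484, 'cy': 192.0804998258395, 'position': array([ 258.87648236,   58.33148616, 1570.89747176]), 'attitude': array([ 0.07399645, -0.70192916,  0.70408053, -0.07804217])}
{'clock': 0.1, 'joints': array([-1.36098298e+00,  3.42634878e-01,  1.52490669e+00, -5.93747143e-06,
        1.27539509e+00, -1.46021306e-01]), 'dq': array([ 1.26982588e-03, -1.62490181e-03, -1.22481500e-03, -8.13113499e-04,
       -2.44625218e-04,  9.59534753e-05]), 'joint_torque': array([ 1.76178481e-03, -4.34448266e+01, -2.46490949e+01, -1.33709350e-04,
        4.64138371e-03, -7.47802513e-07]), 'tool_pos': array([ 182.834066  , -491.77792705,  241.71003998]), 'tcp_rot': array([ 0.58024959,  0.40394019,  0.58094543, -0.40329289]), 'wrist_force': array([ 0.0099506 , -0.064028  , -0.39138645]), 'moment': array([ 0.03930196, -0.00723661,  0.02518878]), 'width': 85.51227682488681}
{'fx': 319.86322086609994, 'fy': 319.86322086609994, 'cx': 252.13816866008617, 'cy': 189.7553399110589, 'position': array([ 257.69421823, -464.24191427,  373.84967686]), 'attitude': array([ 0.12969564,  0.81072056, -0.56360302, -0.0909002 ])}
```

View pics/scene0.png

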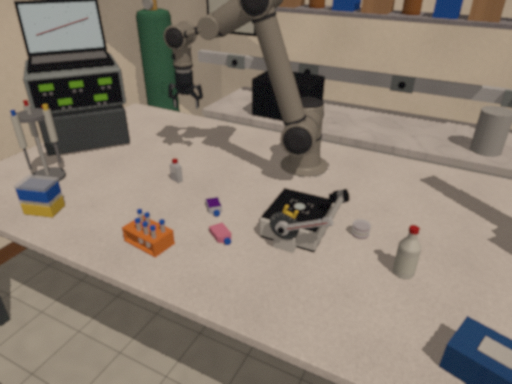

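View pics/top0.png

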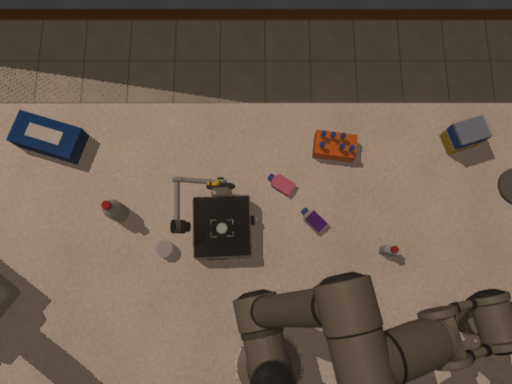

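Scene: a violet-topped flask with a blue cap is at top px (315,220) and scene px (213,206). A pink lookalike is at top px (283,184) and scene px (221,233). The violet one fits the description. The imager's window is at top px (222,228), with the lamp arm folded left and its head at (180,226). I'll measure next and confirm with an enlarged crop.

```bash
cat > h.py <<'E'
from workcell import robot, fingers, planner, telemetry, grab_frame, camera_model, ticket
import cv2,numpy as np
from scipy.spatial.transform import Rotation as R
def rot(q): return R.from_quat(np.roll(q,-1))
def quat(a,j):
    "orientation with tool x = a, tool z = j"
    a=np.array(a,float);a/=np.linalg.norm(a);j=np.array(j,float);j-=a*(a@j);j/=np.linalg.norm(j)
    return np.roll(R.from_matrix(np.c_[a,np.cross(j,a),j]).as_quat(),1)
def rays(cm,uv):
    uv=np.atleast_2d(uv).astype(float)
    d=np.c_[(uv[:,0]-cm['cx'])/cm['fx'],(uv[:,1]-cm['cy'])/cm['fy'],np.ones(len(uv))]
    return rot(cm['attitude']).apply(d)
def onplane(cm,uv,z):
    d=rays(cm,uv);p=cm['position'];return p+d*((z-p[2])/d[:,2])[:,None]
def bydepth(cm,uv,dep):
    return cm['position']+rays(cm,uv)*np.atleast_1d(dep)[:,None]
def mask(im,lo,hi): return cv2.inRange(cv2.cvtColor(im,cv2.COLOR_BGR2HSV),np.array(lo),np.array(hi))
def blobs(m,amin=15):
    c,_=cv2.findContours(m,cv2.RETR_EXTERNAL,cv2.CHAIN_APPROX_NONE)
    return sorted([k for k in c if cv2.contourArea(k)>amin],key=cv2.contourArea,reverse=True)
E
python3 - <<'E'
from h import *
z=np.load("top0.npz");im,d=z['im'],z['d'];cm=camera_model("top")
m=mask(im,(125,80,40),(150,255,255))
for c in blobs(m):
    r=cv2.minAreaRect(c);print("violet",r,onplane(cm,r[0],25)); b=onplane(cm,cv2.boxPoints(r),25);print(b.round())
m=mask(im,(100,120,60),(122,255,255))
for c in blobs(m,8): u=c.reshape(-1,2).mean(0);print("blue",u,onplane(cm,u,12.5).round())
# yellow
for c in blobs(mask(im,(18,120,80),(32,255,255)),4): u=c.reshape(-1,2).mean(0);print("yel",u,bydepth(cm,u,d[int(u[1]),int(u[0])]).round())
# black stage
m=cv2.inRange(im,(0,0,0),(45,45,45)); 
for c in blobs(m,500)[:4]: r=cv2.minAreaRect(c);print("black",r,onplane(cm,r[0],90).round())
for u in [(222,228),(180,226),(178,180),(178,205),(195,181),(222,183)]: print(u,bydepth(cm,u,d[u[1],u[0]]).round())
cv2.imwrite("pics/crop1.png",cv2.resize(im[150:270,150:350],None,fx=4,fy=4,interpolation=cv2.INTER_CUBIC))
E
```

```text
violet ((315.5, 221.00001525878906), (17.677669525146484, 12.020814895629883), 45.0) [[ 491.21760918 -170.67325788   25.        ]]
[[ 499. -133.   25.]
 [ 529. -165.   25.]
 [ 484. -208.   25.]
 [ 454. -176.   25.]]
blue [ 43.9375     134.09090909] [[824. 832.  12.]]
blue [453.44680851 136.89361702] [[ 810. -701.   12.]]
blue [304.1 210.5] [[ 531. -133.   12.]]
blue [351.77777778 147.11111111] [[ 771. -317.   12.]]
yel [446.40384615 143.21153846] [[ 780. -665.   27.]]
yel [213.51515152 182.57575758] [[602. 183. 151.]]
black ((221.1254119873047, 226.26246643066406), (58.8339958190918, 55.469200134277344), 88.09085083007812) [[464. 160.  90.]]
black ((273.0, 370.0), (44.0, 26.0), 0.0) [[  4. -10.  90.]]
(222, 228) [[459. 158.  88.]]
(180, 226) [[453. 285. 184.]]
(178, 180) [[605. 297. 177.]]
(178, 205) [[522. 295. 173.]]
(195, 181) [[607. 245. 153.]]
(222, 183) [[602. 155. 148.]]
```

View pics/crop1.png

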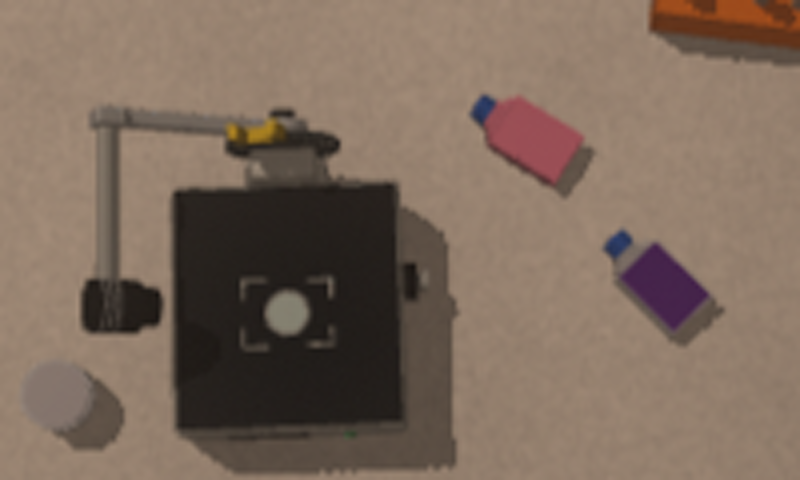

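The crop shows the violet-topped flask with its blue cap at up-left (crop px 660,290). The pink one at (535,140) is not meant, so the violet one is confirmed. The plan has two stages. First I grip it from above and stand it on its base end. Then I regrip from the unstained side and lay it violet face down. Next I'm checking that both stages are reachable.

```bash
cat > geo.py <<'E'
from h import *
UP=np.array([0,0,1.])
def tool(fl_x,fl_z,c,xg,zg,th,kind):
    """TCP pose gripping the flask (centre c, axes). kind 'S': tool along -z (stained side), 'U': along +z.
    tilted by th towards the base end; grip point at xg along x, zg along z from centre"""
    a=(-1 if kind=='S' else 1)*np.cos(th)*fl_z-np.sin(th)*fl_x
    return c+xg*fl_x+zg*fl_z+8*a, a
def hd(phi): return np.array([np.cos(phi),np.sin(phi),0])
def ik(p,a,j):
    return planner.inverse_kinematics(p,quat(a,j))
E
python3 - <<'E'
from geo import *
import time
t=time.time()
x0=hd(np.radians(45));c=np.array([491,-171,12.5])
S={}
for th in (0,10,20,30):
    p,a=tool(x0,UP,c,12,10,np.radians(th),'S');y=np.cross(UP,x0)
    for s in (1,-1):
        q=ik(p,a,s*y);print("pick",th,s,None if q is None else q.round(2), ik(p+100*UP,a,s*y) is not None)
print(time.time()-t)
st=np.array([455.,160,90])
for xf in (hd(np.pi/2),hd(-np.pi/2)):
  for ps in (0,10,20,30,40):
    p,a=tool(xf,-UP,st+12.5*UP,12,-10,np.radians(ps),'U')
    for s in (1,-1):
        q=ik(p,a,s*hd(0));q2=ik(p+80*UP,a,s*hd(0));print("place",xf[1],ps,s,None if q is None else q.round(2),q2 is not None)
res=[]
for X in (380,450,520):
 for Y in (-300,-200,-100):
  for yaw in range(0,360,30):
   for ang in (20,30):
    h=hd(np.radians(yaw)) # z_f = -h1 ; S tool points +h1
    zf=-h;cc=np.array([X,Y,36.]);yf=np.cross(zf,UP)
    ok={}
    for k in 'SU':
      p,a=tool(UP,zf,cc,12,10 if k=='S' else -10,np.radians(ang),k)
      for s in (1,-1):
        q=ik(p,a,s*yf)
        if q is not None and ik(p-90*a,a,s*yf) is not None and ik(p+80*UP,a,s*yf) is not None: ok[k+str(s)]=q.round(2)
    if any(k[0]=='S' for k in ok) and any(k[0]=='U' for k in ok): print(X,Y,yaw,ang,{k:v.tolist() for k,v in ok.items()})
print(time.time()-t)
E
```

```text
pick 0 1 [-0.46  0.64  1.77 -0.    0.73 -2.82] True
pick 0 -1 [-0.46  0.64  1.77 -0.    0.73  0.32] True
pick 10 1 [-0.37  0.67  1.7  -0.21  0.85 -2.58] True
pick 10 -1 [-0.37  0.67  1.7  -0.21  0.85  0.56] True
pick 20 1 [-0.29  0.73  1.63 -0.37  0.99 -2.41] True
pick 20 -1 [-0.29  0.73  1.63 -0.37  0.99  0.73] True
pick 30 1 [-0.22  0.8   1.55 -0.48  1.14 -2.3 ] True
pick 30 -1 [-0.22  0.8   1.55 -0.48  1.14  0.84] True
0.10370206832885742
place 1.0 0 1 [ 0.2   0.44  1.81 -0.    0.89  0.2 ] True
place 1.0 0 -1 [ 0.2   0.44  1.81 -0.    0.89 -2.94] True
place 1.0 10 1 [ 0.3   0.47  1.76 -0.2   0.97  0.42] True
place 1.0 10 -1 [ 0.3   0.47  1.76 -0.2   0.97 -2.72] True
place 1.0 20 1 [ 0.4   0.53  1.71 -0.37  1.07  0.6 ] True
place 1.0 20 -1 [ 0.4   0.53  1.71 -0.37  1.07 -2.54] True
place 1.0 30 1 [ 0.47  0.6   1.65 -0.5   1.2   0.73] True
place 1.0 30 -1 [ 0.47  0.6   1.65 -0.5   1.2  -2.41] True
place 1.0 40 1 [ 0.54  0.67  1.6  -0.6   1.33  0.83] True
place 1.0 40 -1 [ 0.54  0.67  1.6  -0.6   1.33 -2.31] True
place -1.0 0 1 [ 0.15  0.42  1.83 -0.    0.88  0.15] True
place -1.0 0 
[... 16552 characters left out ...]
 'U1': [-0.88, 0.79, 2.22, 1.66, 1.03, -1.42], 'U-1': [-0.88, 0.79, 2.22, 1.66, 1.03, 1.72]}
520 -100 240 20 {'S1': [0.11, 1.09, 1.3, -0.87, 1.7, 0.98], 'S-1': [0.11, 1.09, 1.3, -0.87, 1.7, -2.16], 'U1': [-0.9, 0.95, 1.82, 1.1, 1.38, -1.21], 'U-1': [-0.9, 0.95, 1.82, 1.1, 1.38, 1.93]}
520 -100 240 30 {'S1': [0.08, 1.0, 1.36, -0.79, 1.56, 0.95], 'S-1': [0.08, 1.0, 1.36, -0.79, 1.56, -2.19], 'U1': [-0.86, 0.85, 1.84, 1.05, 1.24, -1.12], 'U-1': [-0.86, 0.85, 1.84, 1.05, 1.24, 2.02]}
520 -100 330 30 {'S1': [-0.15, 0.82, 2.43, 3.49, 1.15, 1.62], 'S-1': [-0.15, 0.82, 2.43, 3.49, 1.15, -1.53], 'U1': [-0.4, 1.18, 0.88, 0.13, 2.12, -1.44], 'U-1': [-0.4, 1.18, 0.88, 0.13, 2.12, 1.7]}
16.08913779258728
```

```bash
python3 - <<'E'
from geo import *
s=telemetry.get_state();cm=camera_model("wrist")
T=rot(s['tcp_rot']);print("cam in tool",T.inv().apply(cm['position']-s['tool_pos']).round(1),(T.inv()*rot(cm['attitude'])).as_matrix().round(2).tolist())
off=T.inv().apply(cm['position']-s['tool_pos'])
def look(tgt,jaw,zc):
    q=quat(-UP,jaw);o=rot(q).apply(off)
    robot.movep(np.array([tgt[0]-o[0],tgt[1]-o[1],zc-o[2]]),q)
    cm=camera_model("wrist");im,d=grab_frame("wrist");return cm,im,d
y=np.cross(UP,hd(np.radians(45)))
cm,im,d=look((491,-171),-y,330)
np.savez("w1.npz",im=im,d=d,**cm);cv2.imwrite("pics/w1.png",im)
m=mask(im,(125,80,40),(150,255,255))
c=blobs(m,200)[0];r=cv2.minAreaRect(c);b=onplane(cm,cv2.boxPoints(r),25)
e=b[1]-b[0],b[2]-b[1];print("violet",onplane(cm,r[0],25).round(1),[np.linalg.norm(k).round(1) for k in e],[np.degrees(np.arctan2(k[1],k[0])).round(1) for k in e])
for c in blobs(mask(im,(100,120,40),(122,255,255)),30): u=cv2.minAreaRect(c)[0];print("blue",u,onplane(cm,u,14).round(1))
cm,im2,d=look((480,190),hd(0),420)
np.savez("w2.npz",im=im2,d=d,**cm);cv2.imwrite("pics/w12.png",cv2.resize(np.hstack([im,im2]),(800,300),interpolation=cv2.INTER_AREA))
cv2.imwrite("pics/w2.png",im2);print(telemetry.get_state()['clock'])
E
```

```text
cam in tool [-1.321e+02  7.980e+01  1.000e-01] [[-0.0, -0.31, 0.95], [-0.0, -0.95, -0.31], [1.0, -0.0, 0.0]]
violet [[ 490.3 -171.6   25. ]] [np.float64(68.1), np.float64(46.3)] [np.float64(43.4), np.float64(-45.1)]
blue (252.5, 17.5) [[ 530.7 -132.5   14. ]]
2.9
```

View pics/w12.png

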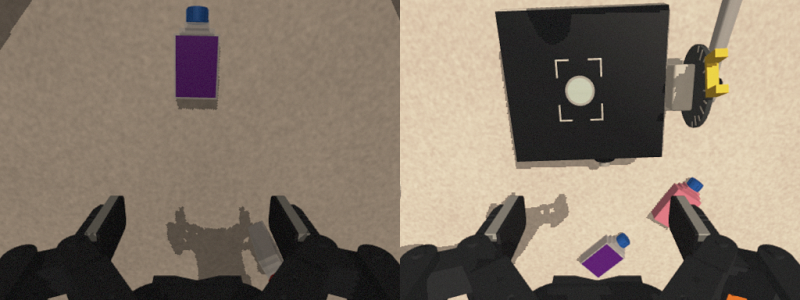

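The wrist views show the violet flask top-centre in the left picture (px ~197,65) and the stage with its window (px 580,90) and brackets in the right one. I'm picking and lifting it now, and reading the stage pose from the saved view.

```bash
cat >> geo.py <<'E'
TH=np.radians(20)
x0=hd(np.radians(44.2)); C0=np.array([490.3,-171.6,12.5])
E
python3 - <<'E'
from geo import *
z=np.load("w2.npz");im=z['im'];cm={k:z[k] for k in ('fx','fy','cx','cy','position','attitude')}
g=cv2.cvtColor(im,cv2.COLOR_BGR2GRAY)
m=cv2.inRange(g,110,255);m[:, :]=m; roi=np.zeros_like(m);roi[70:160,190:275]=255;m&=roi
bl=blobs(m,5)
for c in bl: print(cv2.contourArea(c),cv2.minAreaRect(c)[0])
w=cv2.fitEllipse(bl[0])[0];print("window",onplane(cm,w,90).round(1))
P=onplane(cm,np.vstack([c.reshape(-1,2) for c in bl[1:5]]),90)[:,:2].astype(np.float32)
r=cv2.minAreaRect(P);print("brackets",r)
print("black edge",cv2.minAreaRect(onplane(cm,blobs(cv2.inRange(im,(0,0,0),(45,45,45))&np.vstack([np.full((220,512),255,np.uint8),np.zeros((164,512),np.uint8)])&np.hstack([np.full((384,335),255,np.uint8),np.zeros((384,177),np.uint8)]),2000)[0].reshape(-1,2),90)[:,:2].astype(np.float32)))
y=np.cross(UP,x0)
p,a=tool(x0,UP,C0,12,10,TH,'S');q=quat(a,-y)
robot.movep(p-110*a,q)
print("stop",robot.move_straight(p,rate=120,stop_force=8))
fingers.grasp(25);s=telemetry.get_state();print(s['width'],s['tool_pos'],p,s['wrist_force'])
robot.move_straight(p+110*UP,rate=150)
s=telemetry.get_state();print(s['width'],s['wrist_force'],s['clock'])
E
```

```text
1092.0 (229.5, 115.5)
67.0 (206.5, 87.5)
63.5 (249.0, 85.5)
58.5 (207.31927490234375, 147.941650390625)
40.0 (255.9329071044922, 145.95303344726562)
window [[457.  159.3  90. ]]
brackets ((456.99261474609375, 158.85189819335938), (58.68620681762695, 78.86695861816406), 1.9724481105804443)
black edge ((464.4355163574219, 156.54774475097656), (202.9079132080078, 194.120361328125), 1.9860563278198242)
stop False
51.52225446097342 [ 497.41898976 -165.13333001   15.54508286] [ 496.94134434 -165.14157483   14.98245903] [0.22718403 0.36201877 4.79857793]
51.62510082724673 [-0.01903395 -0.00150915 -0.2826186 ] 6.4167
```

```bash
python3 - <<'E'
from geo import *
h=hd(np.radians(50));zf=-h;yf=np.cross(zf,UP);c=np.array([450,-190,36.])
p,a=tool(UP,zf,c,12,10,TH,'S');q=quat(a,-yf)
robot.movep(p+70*UP,q)
robot.move_straight(p+8*UP,rate=120)
f0=telemetry.get_state()['wrist_force']
hit=robot.move_straight(p-3*UP,rate=12,stop_force=2.5)
s=telemetry.get_state();print(hit,s['tool_pos']-p,s['wrist_force']-f0,s['width'],s['clock'])
im,d=grab_frame("scene");cv2.imwrite("pics/s1.png",cv2.resize(im[120:270,120:320],None,fx=4,fy=4,interpolation=cv2.INTER_CUBIC))
E
```

```text
True [0.06101194 0.07994591 1.45959269] [-2.1500697  -0.56950196  3.65522832] 51.47585994794568 9.2917
```

View pics/s1.png

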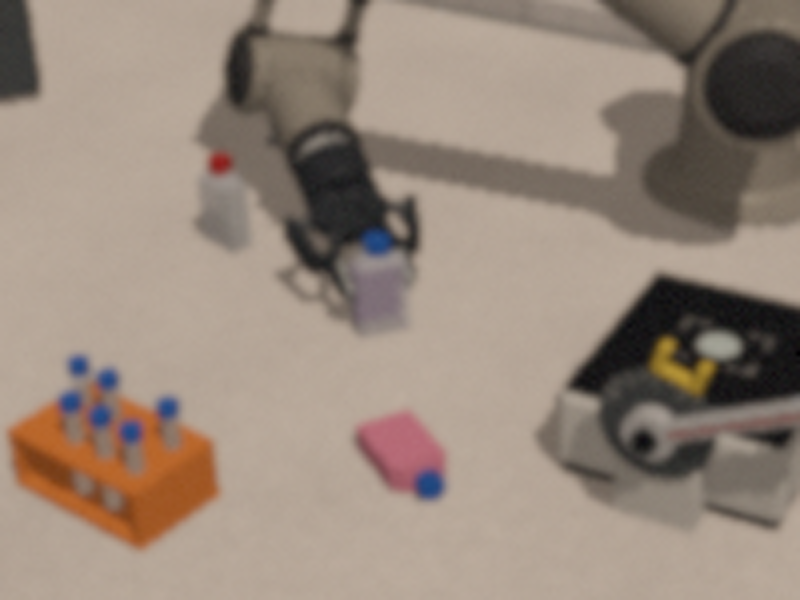

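The flask stands upright in the gripper (crop px 378,290), and the bystanders are untouched. I'm releasing it, backing off and checking from above.

```bash
python3 - <<'E'
from geo import *
h=hd(np.radians(50));zf=-h;yf=np.cross(zf,UP)
s=telemetry.get_state();a=rot(s['tcp_rot']).apply([1,0,0]);p=s['tool_pos']
fingers.let_go();robot.pause(.1)
robot.move_straight(p-75*a,rate=120)
robot.move_straight(p-95*a+120*UP,rate=250)
off=np.array([-132.1,79.8,.1])
best=None
q=quat(-UP,yf);o=rot(q).apply(off)
robot.movep(np.array([450,-190,390])-o,q)
cm=camera_model("wrist");im,d=grab_frame("wrist");np.savez("w3.npz",im=im,d=d,**cm)
for c in blobs(mask(im,(100,120,40),(122,255,255)),100): u,r=cv2.minEnclosingCircle(c);print("blue",u,r,cv2.contourArea(c),onplane(cm,u,100).round(1))
for c in blobs(mask(im,(125,80,40),(150,255,255)),30): print("violet",cv2.minAreaRect(c))
cv2.imwrite("pics/w3.png",im);s=telemetry.get_state();print(s['clock'],s['joints'].round(2))
E
```

```text
blue (251.375, 86.5) 14.513564109802246 542.0 [[ 449.8 -189.8  100. ]]
blue (28.5, 279.0) 11.884963989257812 300.5 [[ 751.1 -193.5  100. ]]
blue (3.9901959896087646, 295.89215087890625) 9.943658828735352 178.5 [[ 787.9 -197.3  100. ]]
blue (220.5, 292.0) 8.558721542358398 117.5 [[608.8 -52.2 100. ]]
12.975 [-0.4   0.32  1.52  0.    1.31 -2.84]
```

View pics/w3.png

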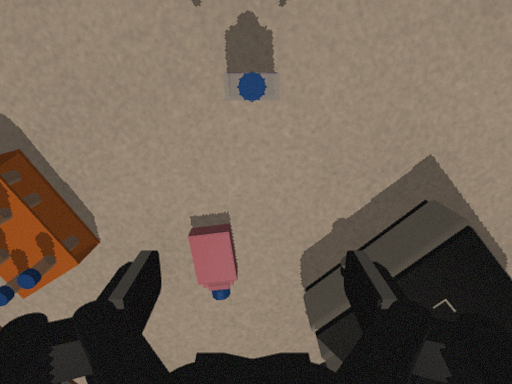

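The flask stands free at (449.8,-189.8) with the yaw as planned (image px 251,86). Next I regrip from the unstained side and carry it to just above the stage.

```bash
cat >> geo.py <<'E'
PS=np.radians(30); YI=np.radians(1.98); ST=np.array([457,159.1,90])
xi=hd(YI); yi=hd(YI+np.pi/2)
E
python3 - <<'E'
from geo import *
h=hd(np.radians(50));zf=-h;yf=np.cross(zf,UP);c=np.array([449.8,-189.8,36.])
p,a=tool(UP,zf,c,12,-11.5,PS,'U');q=quat(a,-yf)
robot.movep(p-110*a,q)
print("hit",robot.move_straight(p,rate=120,stop_force=6))
fingers.grasp(25);s=telemetry.get_state();print(s['width'],s['tool_pos']-p,s['wrist_force'])
robot.move_straight(p+150*UP,rate=200)
P,A=tool(-yi,-UP,ST+12.5*UP,12,-11.5,PS,'U');Q=quat(A,xi)
robot.movep(P+70*UP,Q)
s=telemetry.get_state();print(s['width'],s['tool_pos']-P,s['clock'],s['joints'].round(2))
im,d=grab_frame("scene");cv2.imwrite("pics/s2.png",cv2.resize(im[150:270,200:360],None,fx=5,fy=5,interpolation=cv2.INTER_CUBIC))
E
```

```text
hit False
51.271672404396774 [0.26206739 0.11384257 0.25756458] [0.490155   0.66791697 2.00907331]
51.30110194800322 [-0.27177509 -0.31417156 69.21473446] 19.7333 [-0.17  0.35  1.84  0.57  1.13 -0.5 ]
```

View pics/s2.png

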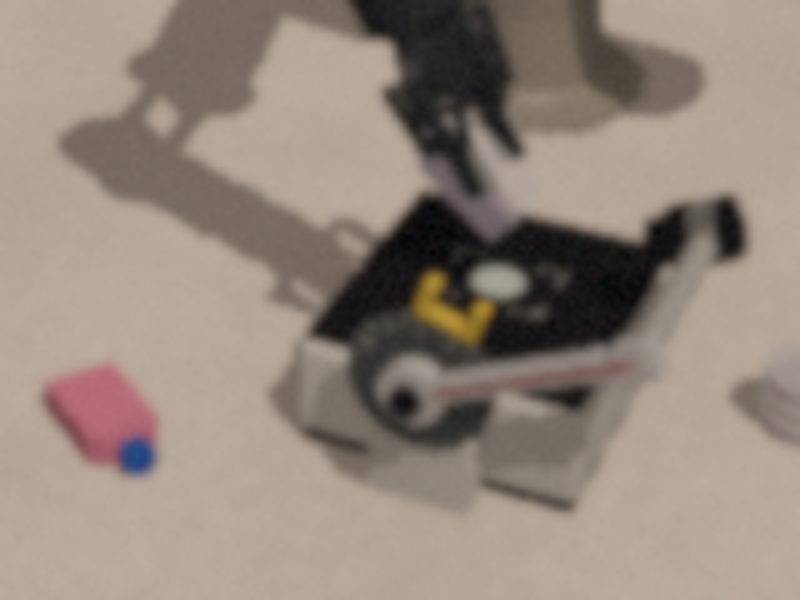

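The scene crop suggests the flask may be pitched in the grip: near (470,200) its long axis looks steeper than the stage edge. I'll check with the wrist and top views before lowering.

```bash
python3 - <<'E'
from geo import *
im,d=grab_frame("wrist");t,_=grab_frame("top");s,ds=grab_frame("scene");np.savez("s2.npz",im=s,d=ds)
A=cv2.resize(im,(400,300),interpolation=cv2.INTER_AREA)
B=cv2.resize(t[180:270,170:290],(400,300),interpolation=cv2.INTER_CUBIC)
D=cv2.resize(s[160:220,260:340],(400,300),interpolation=cv2.INTER_CUBIC)
cv2.imwrite("pics/mix.png",np.vstack([np.hstack([A,B]),np.hstack([D,cv2.resize(im[192:,128:384],(400,300))])]))
E
```

```text
(no output)
```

View pics/mix.png

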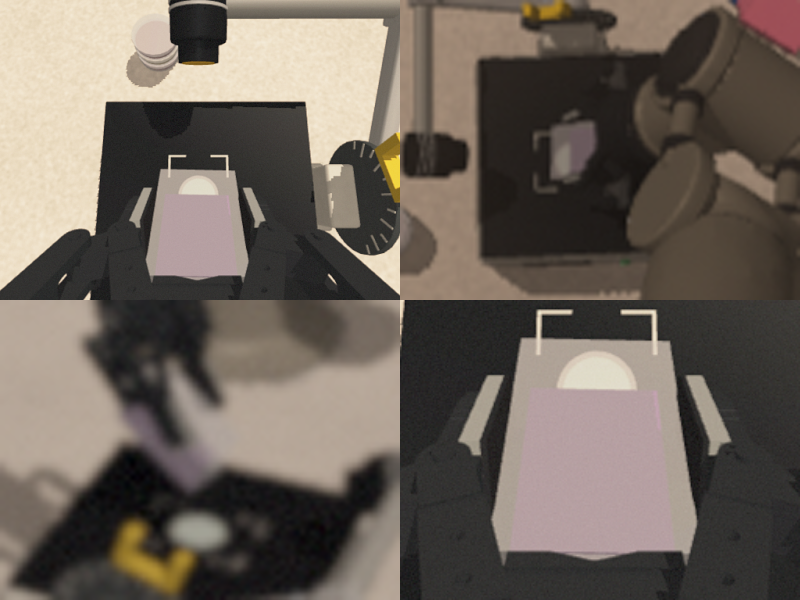

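```bash
python3 - <<'E'
from geo import *
s=telemetry.get_state();cm=camera_model("wrist")
Tr=rot(s['tcp_rot'])
P,A=tool(-yi,-UP,ST+12.5*UP,12,-11.5,PS,'U')
def proj(p):
    c=rot(cm['attitude']).inv().apply(p-cm['position']);return (c[:,:2]/c[:,2:]*cm['fx']+[cm['cx'],cm['cy']]).round(0)
g=s['tool_pos']-8*A
for dt in (0,-15,-30,-45,15,30,45):
    r=R.from_rotvec(np.radians(dt)*xi)
    xf=r.apply(-yi);zf=r.apply(-UP);yf=np.cross(zf,xf);c=g-12*xf+11.5*zf
    out=[c-36*xf+e*26*yf+k*12.5*zf for k in (-1,1) for e in (1,-1)]+[c-33*xf+23*yf+12.5*zf,c+36*xf+26*yf-12.5*zf]
    print(dt,zf.round(2),proj(np.array(out)).tolist())
E
```

```text
0 [ 0.  0. -1.] [[198.0, 169.0], [308.0, 169.0], [206.0, 181.0], [300.0, 181.0], [211.0, 187.0], [193.0, 331.0]]
-15 [ 0.01 -0.26 -0.97] [[202.0, 178.0], [304.0, 178.0], [208.0, 199.0], [298.0, 199.0], [213.0, 204.0], [190.0, 332.0]]
-30 [ 0.02 -0.5  -0.87] [[205.0, 192.0], [301.0, 192.0], [210.0, 219.0], [296.0, 219.0], [215.0, 223.0], [188.0, 328.0]]
-45 [ 0.02 -0.71 -0.71] [[208.0, 208.0], [299.0, 208.0], [211.0, 241.0], [295.0, 241.0], [215.0, 244.0], [186.0, 320.0]]
15 [-0.01  0.26 -0.97] [[194.0, 166.0], [313.0, 166.0], [203.0, 167.0], [304.0, 167.0], [208.0, 173.0], [195.0, 327.0]]
30 [-0.02  0.5  -0.87] [[188.0, 170.0], [319.0, 170.0], [198.0, 157.0], [308.0, 157.0], [205.0, 163.0], [198.0, 319.0]]
45 [-0.02  0.71 -0.71] [[182.0, 184.0], [325.0, 184.0], [193.0, 153.0], [314.0, 153.0], [200.0, 159.0], [200.0, 309.0]]
```

The wrist view shows the base end hanging low: its top edge is at wrist px row ~217 where 169 was expected. So the flask has pitched about 50° in the grip. I won't lower it like this. I'll fit the pitch from the visible corners, stand the flask back on the bench, and regrip deeper and firmer.

```bash
python3 - <<'E'
from geo import *
from scipy.optimize import least_squares
fingers.grasp(40)
s=telemetry.get_state();cm=camera_model("wrist");T=rot(s['tcp_rot']);A=T.apply([1,0,0]);g=s['tool_pos']-8*A
obs=np.array([[204.8,216.3],[300.8,217.6],[211.2,249.6],[291.2,249.6],[190,332],[318,334]])
def F(v):
    r=R.from_rotvec(v[0]*xi);xf=r.apply(-yi);zf=r.apply(-UP);yf=np.cross(zf,xf)
    return xf,yf,zf,g-v[1]*xf-v[2]*zf+v[3]*xi
def proj(p):
    c=rot(cm['attitude']).inv().apply(p-cm['position']);return c[:,:2]/c[:,2:]*cm['fx']+[cm['cx'],cm['cy']]
def res(v):
    x,y,z,c=F(v);o=[c-36*x+26*y-12.5*z,c-36*x-26*y-12.5*z,c-34*x+23*y+12.5*z,c-34*x-23*y+12.5*z,c+36*x+26*y-12.5*z,c+36*x-26*y-12.5*z]
    return (proj(np.array(o))-obs).ravel()
f=least_squares(res,[-.85,12,-11,0]);print(np.degrees(f.x[0]),f.x[1:],f.fun.round(1))
x,y,z,c=F(f.x);F0=R.from_matrix(np.c_[x,y,z]);rel=F0.inv()*T;relp=F0.inv().apply(s['tool_pos']-c)
np.savez("rel.npz",rel=rel.as_quat(),relp=relp)
h=hd(np.radians(50));zf=-h;yf=np.cross(zf,UP);F1=R.from_matrix(np.c_[UP,yf,zf]);c1=np.array([450,-190,36.])
T1=F1*rel;p=c1+F1.apply(relp);q=np.roll(T1.as_quat(),1);print("a",T1.apply([1,0,0]),p)
print([planner.inverse_kinematics(p+k*UP,q) is not None for k in (0,120)])
# planned regrip
for ps in (12,15,20):
    pu,a=tool(UP,zf,c1,8,-9.3,np.radians(ps),'U');print(ps,[ik(pu-k*a,a,-yf) is not None for k in (0,100)])
robot.move_straight(s['tool_pos']+60*UP,rate=150)
robot.movep(p+100*UP,q)
cm=camera_model("wrist");im,_=grab_frame("wrist");sc,_=grab_frame("scene")
cv2.imwrite("pics/mix2.png",np.hstack([cv2.resize(im,(400,300),interpolation=cv2.INTER_AREA),cv2.resize(sc[130:220,160:280],(400,300),interpolation=cv2.INTER_CUBIC)]))
s=telemetry.get_state();print(s['width'],s['clock'])
E
```

```text
-43.34409982130691 [ 11.14638231 -18.55216547  -0.15184001] [ 3.1  0.1 -3.1 -1.2  4.4  0.1 -1.3  0.1 -2.8  1.3  0.9 -0.7]
a [-0.18453747 -0.21937136 -0.95803034] [ 460.56511849 -177.64078847   39.48213961]
[True, True]
12 [True, True]
15 [True, True]
20 [True, True]
50.86277084575974 22.075
```

View pics/mix2.png

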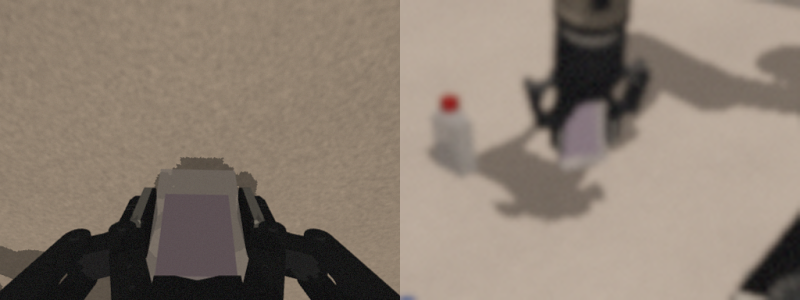

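```bash
python3 - <<'E'
from geo import *
z=np.load("rel.npz");rel=R.from_quat(z['rel']);relp=z['relp']
h=hd(np.radians(50));zf=-h;yf=np.cross(zf,UP);F1=R.from_matrix(np.c_[UP,yf,zf]);c1=np.array([450,-190,36.])
p=c1+F1.apply(relp)
robot.move_straight(p+12*UP,rate=120)
print(robot.move_straight(p-6*UP,rate=15,stop_force=1.5))
s=telemetry.get_state();print(s['tool_pos']-p,s['wrist_force'],s['moment'])
print(robot.move_straight(s['tool_pos']-4*UP,rate=10,stop_force=4))
s=telemetry.get_state();print(s['tool_pos']-p,s['wrist_force'],s['width'],s['clock'])
im,_=grab_frame("wrist");sc,_=grab_frame("scene");t,_=grab_frame("top")
cv2.imwrite("pics/mix3.png",np.hstack([cv2.resize(im,(400,300),interpolation=cv2.INTER_AREA),cv2.resize(sc[150:210,180:260],(400,300),interpolation=cv2.INTER_CUBIC)]))
E
```

```text
True
[-0.01607277  0.07552897 -4.72943852] [0.54461145 1.88953688 4.30775484] [0.03783544 0.01625852 0.02720184]
True
[ 0.02715273  0.12376155 -4.80792143] [0.14048613 1.86827456 5.50240289] 50.77253202266341 24.1917
```

View pics/mix3.png

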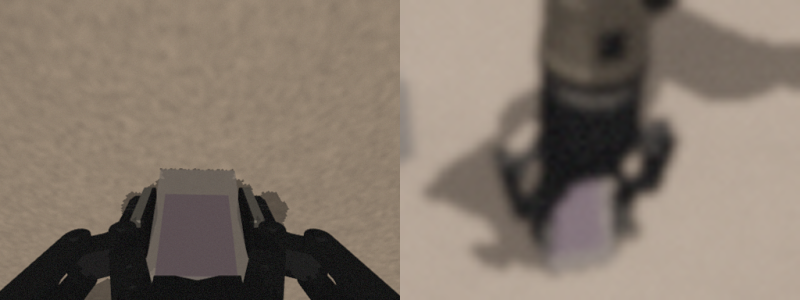

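```bash
python3 - <<'E'
from geo import *
cm=camera_model("wrist");im,d=grab_frame("wrist");np.savez("w4.npz",im=im,d=d,**cm)
print(d[215:350:10,250].round(0), d[260,200:305:8].round(0))
vv,uu=np.mgrid[215:350:3,215:290:3];uv=np.c_[uu.ravel(),vv.ravel()];dd=d[uv[:,1],uv[:,0]];ok=dd>0
P=bydepth(cm,uv[ok],dd[ok]);print(P[:,2].min(),P[:,2].max())
# rows profile
h=hd(np.radians(50))
for v in range(205,352,6):
    u=np.arange(240,262);p=bydepth(cm,np.c_[u,np.full(22,v)],d[v,u]);m=np.median(p,0);print(v,m.round(1),"along h",round(m@h,1))
E
```

```text
[179. 171. 166. 160. 156. 150. 147. 143. 140. 136. 132. 130. 126. 124.] [152. 152. 151. 153. 153. 153. 154. 154. 153. 153. 153. 155. 153. 154.]
-0.19451422213751357 73.08657293187322
205 [ 464.9 -170.7    0.6] along h 168.1
211 [ 4.619e+02 -1.741e+02  4.000e-01] along h 163.5
217 [ 460.5 -175.7    3. ] along h 161.4
223 [ 460.3 -176.1    7.4] along h 161.0
229 [ 460.2 -176.5   11.8] along h 160.6
235 [ 459.8 -176.5   15.9] along h 160.3
241 [ 459.8 -176.8   20.2] along h 160.1
247 [ 459.2 -177.3   23.8] along h 159.3
253 [ 459.4 -177.4   27.7] along h 159.4
259 [ 459.2 -177.8   31.5] along h 159.0
265 [ 459.2 -177.6   34.7] along h 159.1
271 [ 458.7 -178.5   38. ] along h 158.1
277 [ 458.6 -178.4   41.2] along h 158.1
283 [ 458.4 -178.8   44.3] along h 157.7
289 [ 457.9 -179.3   47.4] along h 157.0
295 [ 458.  -179.3   50.4] along h 157.0
301 [ 458.  -179.2   53.1] along h 157.1
307 [ 458.  -179.4   56.1] along h 157.0
313 [ 457.5 -179.8   58.6] along h 156.3
319 [ 457.8 -179.7   61.4] along h 156.6
325 [ 457.1 -180.    63.9] along h 156.0
331 [ 457.3 -180.2   66.4] along h 155.9
337 [ 457.  -180.8   68.6] along h 155.3
343 [ 457.1 -180.4   71.1] along h 155.6
349 [ 456.6 -180.8   73.1] along h 155.0
```

The depth profile shows the flask leaning only ~4.8° towards -h, standing on its base edge. I'll straighten that, set it down, release and verify.

```bash
python3 - <<'E'
from geo import *
h=hd(np.radians(50));ax=np.cross(UP,h)
s=telemetry.get_state();T=R.from_rotvec(np.radians(4.8)*ax)*rot(s['tcp_rot']);q=np.roll(T.as_quat(),1);p=s['tool_pos']
robot.move_straight(p+4*UP,ori=q,rate=20)
print(robot.move_straight(p-4*UP,rate=10,stop_force=2))
s=telemetry.get_state();print(s['tool_pos']-p,s['wrist_force'])
fingers.let_go();robot.pause(.2)
a=T.apply([1,0,0]);p=s['tool_pos'];robot.move_straight(p-70*a,rate=120);robot.move_straight(p-70*a+100*UP+40*h,rate=250)
off=np.array([-132.1,79.8,.1])
yf=np.cross(-h,UP);q=quat(-UP,yf);o=rot(q).apply(off)
q0=telemetry.get_state()['joints']
for sg in (1,-1):
    qq=quat(-UP,sg*yf);oo=rot(qq).apply(off);j=planner.inverse_kinematics(np.array([450,-190,340])-oo,qq);print(sg,j)
robot.movep(np.array([450,-190,390])-o,q)
cm=camera_model("wrist");im,d=grab_frame("wrist");np.savez("w5.npz",im=im,d=d,**cm);cv2.imwrite("pics/w5.png",im)
for c in blobs(mask(im,(100,120,40),(122,255,255)),100): u,r=cv2.minEnclosingCircle(c);print("blue",u,r,onplane(cm,u,100).round(1),bydepth(cm,u,d[int(u[1]),int(u[0])]).round(1))
# shoulder/body-top points at z 55..85
vv,uu=np.mgrid[0:384,0:512];P=bydepth(cm,np.c_[uu.ravel(),vv.ravel()],d.ravel())
k=(P[:,2]>62)&(P[:,2]<80)&(np.hypot(P[:,0]-450,P[:,1]+190)<60);r=cv2.minAreaRect(P[k][:,:2].astype(np.float32));print("top face",r,P[k][:,2].mean())
print(telemetry.get_state()['clock'])
E
```

```text
True
[-0.04314831 -0.05115179 -1.89229401] [0.56867159 1.42289753 4.50579579]
1 [-3.99829945e-01  3.59432837e-01  1.59843934e+00 -4.44089210e-16
  1.18372048e+00 -2.84329090e+00]
-1 [-7.24952298e-01  2.77172781e-01  1.72015354e+00 -4.44089210e-16
  1.14426633e+00 -2.68205977e-02]
blue (252.18182373046875, 89.15908813476562) 14.182807922363281 [[ 451.6 -187.7  100. ]] [[ 451.6 -187.8  101.3]]
blue (30.0, 277.0) 11.70479965209961 [[ 750.8 -193.7  100. ]] [[ 751.  -193.7   99.8]]
blue (5.5, 294.5) 10.12432861328125 [[ 788.4 -197.   100. ]] [[ 788.2 -197.   100.2]]
blue (221.33673095703125, 291.6938781738281) 8.507174491882324 [[609.3 -51.1 100. ]] [[651.  -14.8  24.5]]
top face ((450.9687194824219, -187.46517944335938), (25.211204528808594, 51.093048095703125), 48.37307357788086) 75.29314873810834
30.2583
```

```bash
python3 - <<'E'
from geo import *
s=telemetry.get_state();cm0=camera_model("wrist");M=rot(s['tcp_rot']).inv()*rot(cm0['attitude']);off=rot(s['tcp_rot']).inv().apply(cm0['position']-s['tool_pos'])
for n in ("w4","w5"):
    z=np.load(n+".npz");d=z['d'];vv,uu=np.mgrid[0:384,0:512]
    c=np.c_[(uu.ravel()-z['cx'])/z['fx'],(vv.ravel()-z['cy'])/z['fy'],np.ones(d.size)]*d.ravel()[:,None]
    t=M.apply(c[d.ravel()>0])+off
    for lo,hi in ((-60,-27),(27,60)):
        k=(t[:,2]>lo)&(t[:,2]<hi)&(abs(t[:,1])<18)&(t[:,0]>-60)&(t[:,0]<24)
        if k.any():
            q=t[k];print(n,lo,len(q),"x pct",np.percentile(q[:,0],[0,50,90,97,99,100]).round(1)," near tip z",q[q[:,0]>np.percentile(q[:,0],95)].mean(0).round(1))
E
```

```text
w4 -60 7643 x pct [-60.  -47.5 -25.4  -8.1  -1.8   4.2]  near tip z [ -6.3   9.7 -32.5]
w4 27 7821 x pct [-60.  -47.3 -24.5  -7.7  -1.6   4.1]  near tip z [-5.9  9.8 32.8]
w5 -60 6540 x pct [-60.  -46.6 -15.5  -8.3  -5.2  -2. ]  near tip z [ -7.3   3.5 -43.5]
w5 27 6383 x pct [-60.  -45.6 -15.3  -8.2  -5.   -2.2]  near tip z [-7.2  3.4 44.2]
```

At 51 mm opening the fingertips stand only 4 mm ahead of the TCP, not 11. The previous grips therefore overlapped the flask by only a few mm, which explains the slip. I'll regrip 7 mm deeper and firmer, with a gentler carry.

```bash
sed -i 's/+8\*a, a/+15*a, a/' geo.py; python3 - <<'E'
from geo import *
PS=np.radians(15)
h=hd(np.radians(49));zf=-h;yf=np.cross(zf,UP);c=np.array([451.2,-187.6,36.])
p,a=tool(UP,zf,c,8,-9.3,PS,'U');q=quat(a,-yf)
robot.movep(p-110*a,q)
print("hit",robot.move_straight(p,rate=120,stop_force=6))
fingers.grasp(50);s=telemetry.get_state();print(s['width'],s['tool_pos']-p,s['wrist_force'])
robot.move_straight(p+150*UP,rate=200)
P,A=tool(-yi,-UP,ST+12.5*UP,8,-9.3,PS,'U');Q=quat(A,xi)
robot.move_straight(P+80*UP,ori=Q,rate=180)
s=telemetry.get_state();print(s['width'],s['tool_pos']-P,s['clock'])
cm=camera_model("wrist");im,d=grab_frame("wrist");np.savez("w6.npz",im=im,d=d,**cm)
for v in range(160,352,8):
    u=np.arange(240,262);m=np.median(bydepth(cm,np.c_[u,np.full(22,v)],d[v,u]),0);print(v,m.round(1))
E
```

```text
hit False
51.12057023232653 [0.17995375 0.14108184 0.12099005] [ 1.2934882  -0.46405367  0.64587592]
50.79508069582316 [8.01722940e-02 3.63874170e-02 8.01701237e+01] 37.8833
160 [453.8 206.7  90.4]
168 [454.  200.8  90.7]
176 [454.2 195.   90.3]
184 [454.7 193.2 195.3]
192 [454.8 190.  195.6]
200 [454.9 186.7 195.5]
208 [455.  183.4 195.6]
216 [455.2 180.1 195.6]
224 [455.3 176.8 195.3]
232 [455.4 173.5 195.3]
240 [455.5 170.2 195.5]
248 [455.6 166.8 195.4]
256 [455.7 163.4 195.3]
264 [455.8 160.2 195.7]
272 [456.  156.7 195.5]
280 [456.1 153.4 195.6]
288 [455.8 150.  195.4]
296 [456.3 146.5 195.3]
304 [456.4 143.2 195.4]
312 [456.1 139.7 195.4]
320 [456.7 136.4 195.5]
328 [456.8 132.9 195.5]
336 [456.9 129.6 195.7]
344 [457.  125.9 195.3]
```

The flask is level: its top face is at 195.5 everywhere and its base edge is at y≈194.5. Lowering.

```bash
python3 - <<'E'
from geo import *
PS=np.radians(15)
P,A=tool(-yi,-UP,ST+12.5*UP,8,-9.3,PS,'U')
robot.move_straight(P+8*UP,rate=120)
print(robot.move_straight(P-3*UP,rate=15,stop_force=2))
s=telemetry.get_state();print(s['tool_pos']-P,s['wrist_force'],s['width'])
fingers.let_go();robot.pause(.1)
p=s['tool_pos'];robot.move_straight(p-80*A,rate=150)
# look from above, tool down, ready for the lamp (jaw along imager y)
off=np.array([-132.1,79.8,.1])
best=None
for sg in (1,-1):
    q=quat(-UP,sg*yi);o=rot(q).apply(off);tgt=np.array([490,215,470])-o
    j=planner.inverse_kinematics(tgt,q);print(sg,o.round(),None if j is None else j.round(2))
    if j is not None and (best is None or abs(j-s['joints']).max()<best[0]): best=(abs(j-s['joints']).max(),tgt,q)
robot.movep(best[1],best[2])
cm=camera_model("wrist");im,d=grab_frame("wrist");np.savez("w7.npz",im=im,d=d,**cm);cv2.imwrite("pics/w7.png",im)
vv,uu=np.mgrid[0:384,0:512];W=bydepth(cm,np.c_[uu.ravel(),vv.ravel()],d.ravel())
k=(W[:,2]>110)&(W[:,2]<120)&(abs(W[:,0]-457)<60)&(abs(W[:,1]-159)<50);r=cv2.minAreaRect(W[k][:,:2].astype(np.float32));print("flask top",r,W[k][:,2].mean(),W[k][:,2].std())
print(telemetry.get_state()['clock'])
E
```

```text
True
[0.23930049 0.03210651 2.13792955] [-0.59123994 -0.57011997  4.09279187] 51.11198487676451
1 [-80.  -3. 132.] [ 0.24  0.46  1.08 -0.    1.6  -1.37]
-1 [ 80.   3. 132.] [ 0.31  0.16  1.5  -0.    1.48  1.85]
flask top ((456.69598388671875, 151.8949432373047), (51.79466247558594, 86.2282485961914), 1.8927404880523682) 115.32170839312728 0.9512416864488737
41.5083
```

View pics/w7.png

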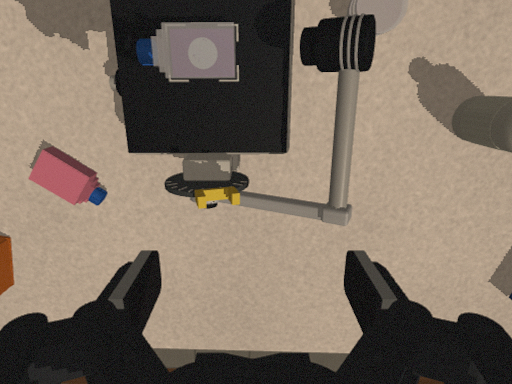

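The flask lies in the outline (px 200,50), aligned, cap to the right. Next I measure the fork, bar and column from this view's depth, and the fork from the scene view too.

```bash
cat >> geo.py <<'E'
def im_frame(P): # imager frame, z above the pivot axis
    D=P-np.array([ST[0],ST[1],100.]);return np.c_[D@xi,D@yi,D[:,2]]
def cloud(cm,d):
    vv,uu=np.mgrid[0:384,0:512];return im_frame(bydepth(cm,np.c_[uu.ravel(),vv.ravel()],d.ravel())),d.ravel()>0
def yellow(cm,im,d):
    P,ok=cloud(cm,d);m=mask(im,(18,110,70),(34,255,255)).ravel()>0
    k=ok&m&(abs(P[:,0]-125)<60)&(abs(P[:,1])<110)&(P[:,2]>0);return P[k]
def pln(n,P): print(n,len(P),P.mean(0).round(1),P.min(0).round(1),P.max(0).round(1))
E
python3 - <<'E'
from geo import *
z=np.load("w7.npz");cm={k:z[k] for k in ('fx','fy','cx','cy','position','attitude')}
Y=yellow(cm,z['im'],z['d']);pln("yel wrist",Y);r=cv2.minAreaRect(Y[:,1:].astype(np.float32));print(r)
P,ok=cloud(cm,z['d'])
k=ok&(P[:,0]>45)&(P[:,0]<125)&(P[:,1]>90)&(P[:,1]<190)&(P[:,2]>20);B=P[k];pln("bar",B)
for x in (55,70,85,100,115):
    b=B[abs(B[:,0]-x)<4];i=b[:,2]>np.percentile(b[:,2],85);print(x,b[i].mean(0).round(1),b[:,2].max().round(1),b[:,1].min().round(1),b[:,1].max().round(1))
k=ok&(P[:,0]>130)&(P[:,0]<190)&(P[:,1]>60)&(P[:,1]<140)&(P[:,2]>0);C=P[k];pln("col",C);print("col slope (tilt)",np.pi/2-np.arctan(np.polyfit(C[:,1],C[:,2],1)[0]),np.polyfit(C[:,1],C[:,2],1))
for n in ("s2.npz","scene0.npz"):
    z=np.load(n);cm=camera_model("scene");Y=yellow(cm,z['im'],z['d']);pln("yel scene",Y);a=np.arctan2(Y[:,1],Y[:,2]);print(np.percentile(a,[2,10,50,90,98]).round(3))
    r=cv2.minAreaRect(Y[:,1:].astype(np.float32));print(r,np.arctan2(*r[0]))
im=np.load("s2.npz")['im'];cv2.imwrite("pics/fork.png",cv2.resize(im[195:245,255:335],(800,500),interpolation=cv2.INTER_CUBIC))
E
```

```text
yel wrist 656 [140.7  17.7  58.8] [135.1 -12.6  17.8] [162.2  40.9  77. ]
((16.173629760742188, 43.64667510986328), (60.75987243652344, 47.934478759765625), 80.2069091796875)
bar 12985 [103.4 111.7 257.4] [45.2 90.  65.4] [125.  148.  310.5]
55 [ 55.4 138.9  78.3] 79.2 130.0 147.8
70 [ 69.9 139.2  78.1] 78.7 130.3 147.6
85 [ 84.9 139.4  78.2] 79.8 130.1 148.0
100 [100.4 106.2 306.2] 310.5 90.0 147.5
115 [115.5 119.5 295.3] 296.8 96.3 148.0
col 1609 [152.3 107.   61.1] [130.1  60.4  24.2] [163.6 140.   85.1]
col slope (tilt) 1.0597254524377737 [0.56076549 1.07015643]
yel scene 98 [147.1  16.   55.7] [136.6  -6.9  36.2] [153.   40.6  77.4]
[-0.058  0.008  0.286  0.573  0.642]
((15.862909317016602, 56.20759582519531), (32.46611022949219, 42.535980224609375), 73.64277648925781) 0.2750661463575776
yel scene 95 [146.6  16.2  55.6] [138.2  -6.8  37.2] [153.1  39.9  76.8]
[-0.062 -0.005  0.289  0.577  0.653]
((15.747989654541016, 56.48035430908203), (32.09115982055664, 42.65762710571289), 74.88151550292969) 0.27191640955099167
```

View pics/fork.png

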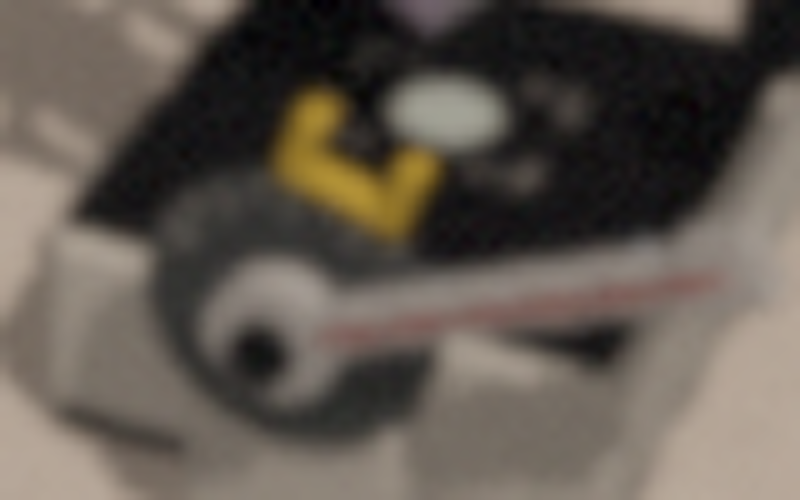

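Both views put the fork at ≈0.28 rad. The bar is at 1.11 rad with radius 155.5, which matches the data given. Next I grip the bar and swing it along the arc.

```bash
cat >> geo.py <<'E'
def barpt(phi,r=155.4): return np.array([ST[0],ST[1],100.])+85*xi+r*np.sin(phi)*yi+r*np.cos(phi)*UP
def tcp_bar(phi): return barpt(phi)-10*UP
E
python3 - <<'E'
from geo import *
s=telemetry.get_state();j=rot(s['tcp_rot']).apply([0,0,1]);q=quat(-UP,np.sign(j@yi)*yi)
robot.movep(tcp_bar(1.109)+90*UP,q)
print("hit",robot.move_straight(tcp_bar(1.109),rate=120,stop_force=10))
fingers.grasp(40);s=telemetry.get_state();print(s['width'],s['wrist_force'].round(1),s['clock'])
for f in np.linspace(1.109,.28,7)[1:]:
    robot.move_straight(tcp_bar(f),rate=90)
    s=telemetry.get_state();print(f.round(2),s['wrist_force'].round(1),s['width'].round(1))
robot.pause(.2)
s=telemetry.get_state();print((s['tool_pos']-tcp_bar(.28)).round(2),s['wrist_force'])
fingers.let_go();robot.pause(.1);robot.move_straight(tcp_bar(.28)+90*UP,rate=150)
print(telemetry.get_state()['clock'])
im,d=grab_frame("scene");np.savez("s3.npz",im=im,d=d)
cm=camera_model("wrist");iw,dw=grab_frame("wrist");np.savez("w8.npz",im=iw,d=dw,**cm)
cv2.imwrite("pics/end1.png",np.hstack([cv2.resize(im[165:245,255:335],(400,400),interpolation=cv2.INTER_CUBIC),cv2.resize(iw,(400,400))]))
E
```

```text
hit False
16.697497066776688 [0.3 0.9 0.9] 43.6083Traceback (most recent call last):
  File "<stdin>", line 8, in <module>
AttributeError: 'float' object has no attribute 'round'
```

```bash
python3 - <<'E'
from geo import *
for f in np.linspace(1.109,.28,7)[2:]:
    robot.move_straight(tcp_bar(f),rate=90)
    s=telemetry.get_state();print(round(float(f),2),s['wrist_force'].round(1),round(float(s['width']),1))
robot.pause(.2)
s=telemetry.get_state();print((s['tool_pos']-tcp_bar(.28)).round(2),s['wrist_force'].round(1),s['clock'])
im,d=grab_frame("scene");np.savez("s3.npz",im=im,d=d);cm=camera_model("scene")
P,ok=cloud(cm,d);Y=yellow(cm,im,d);a=np.arctan2(Y[:,1],Y[:,2]);pln("yel",Y);print(np.percentile(a,[2,10,50,90,98]).round(3))
# column behind fork: radius 70..140, x 140..185
r=np.hypot(P[:,1],P[:,2]);ang=np.arctan2(P[:,1],P[:,2])
for r0 in (75,90,105,120,135):
    k=ok&(abs(r-r0)<7)&(P[:,0]>140)&(P[:,0]<190)&(abs(ang)<.8);print(r0,k.sum(),np.percentile(ang[k],[5,50,95]).round(3) if k.any() else "",P[k,0].mean().round(1))
E
```

```text
0.83 [-2.7  6.8  8.1] 17.0
0.69 [-4.5  9.4 10.4] 16.2
0.56 [-6.4 11.8 17.9] 16.3
0.42 [-5.7 10.2 20. ] 16.6
0.28 [-4.5  6.4 16.8] 16.7
[0.47 1.48 3.08] [-5.1  6.1 18.1] 46.1583
yel 65 [147.4  17.6  58. ] [137.5  -7.2  37.3] [163.4  39.9  76.5]
[-0.098 -0.048  0.458  0.599  0.664]
75 44 [0.013 0.289 0.541] 156.8
90 21 [0.216 0.29  0.363] 165.0
105 22 [0.213 0.283 0.351] 164.7
120 24 [0.235 0.289 0.346] 164.8
135 24 [0.23  0.284 0.339] 165.3
```

```bash
python3 - <<'E'
from geo import *
fingers.let_go();robot.pause(.1)
s=telemetry.get_state();robot.move_straight(s['tool_pos']+100*UP,rate=150)
s=telemetry.get_state();o=rot(s['tcp_rot']).apply([-132.1,79.8,.1]);q=s['tcp_rot'];print("o",o.round())
for xc in (640,610,580,540):
    t=np.array([xc,195,500])-o
    if planner.inverse_kinematics(t,q) is not None: break
robot.movep(t,q);print(xc,telemetry.get_state()['clock'])
z=np.load("scene0.npz")
def ana(n,cm,im,d,imf=None,df=None):
    P,ok=cloud(cm,d);r=np.hypot(P[:,1],P[:,2]);ang=np.arctan2(P[:,1],P[:,2])
    for r0 in (85,100,115,130):
        k=ok&(abs(r-r0)<7)&(P[:,0]>140)&(P[:,0]<195)&(abs(ang-.28)<.25);print(n,r0,k.sum(),np.percentile(ang[k],[5,50,95]).round(3) if k.any() else "",P[k,0].mean().round(1) if k.any() else "")
    Y=yellow(cm,imf if df is not None else im,df if df is not None else d);ry=np.hypot(Y[:,1],Y[:,2]);ay=np.arctan2(Y[:,1],Y[:,2])
    g=Y[(ry>55)&(ry<90)];ag=np.arctan2(g[:,1],g[:,2]);lo,hi=ag[ag<.28],ag[ag>.28]
    print(n,"fork",len(lo),len(hi),np.percentile(ay,[1,5,95,99]).round(3))
    u=np.array([np.sin(.285),np.cos(.285)]);w=np.array([u[1],-u[0]]);A=Y[:,1:]@w;B=Y[:,1:]@u
    for r0 in (52,58,64,70,76):
        k=abs(B-r0)<3
        if k.any(): h=np.sort(A[k]);i=np.argmax(np.diff(h)) if k.sum()>1 else 0;print("  radial",r0,"across lo..hi",h[[0,-1]].round(1),"gap",h[[i,min(i+1,len(h)-1)]].round(1))
im,d=grab_frame("scene");np.savez("s4.npz",im=im,d=d);ana("scene",camera_model("scene"),im,d,z['im'],z['d'])
cm=camera_model("wrist");iw,dw=grab_frame("wrist");np.savez("w8.npz",im=iw,d=dw,**cm);ana("wrist",cm,iw,dw)
E
```

```text
o [-80.  -3. 132.]
640 48.6333
scene 85 23 [0.195 0.286 0.366] 164.6
scene 100 21 [0.219 0.275 0.356] 165.0
scene 115 22 [0.223 0.286 0.344] 164.6
scene 130 20 [0.224 0.288 0.332] 164.4
scene fork 26 25 [-0.071 -0.045  0.613  0.667]
  radial 52 across lo..hi [-18.7  19.9] gap [-14.6  -9.3]
  radial 58 across lo..hi [-19.4  19.9] gap [-10.2   5.8]
  radial 64 across lo..hi [-22.2  19.2] gap [-14.   19.2]
  radial 70 across lo..hi [-21.4  20.4] gap [-14.8  12.8]
  radial 76 across lo..hi [-19.6  20.2] gap [-13.4  12.8]
wrist 85 75 [0.188 0.2   0.279] 158.6
wrist 100 83 [0.204 0.212 0.277] 158.7
wrist 115 97 [0.216 0.222 0.279] 158.5
wrist 130 69 [0.224 0.231 0.285] 160.7
wrist fork 252 61 [-0.098 -0.061  0.489  0.527]
  radial 52 across lo..hi [-20.7  13.8] gap [-16.4 -10.3]
  radial 58 across lo..hi [-20.6  13.9] gap [-11.4  -8.5]
  radial 64 across lo..hi [-20.6  14. ] gap [-13.6  13.5]
  radial 70 across lo..hi [-20.5  13.8] gap [-12.2  13.4]
  radial 76 across lo..hi [-20.2  14.7] gap [-6.9 13.8]
```

```bash
python3 - <<'E'
from geo import *
z=np.load("w7.npz");cm={k:z[k] for k in ('fx','fy','cx','cy','position','attitude')}
def flask(n,cm,d):
    P,ok=cloud(cm,d);k=ok&(P[:,2]>5)&(P[:,2]<25)&(abs(P[:,0])<40)&(abs(P[:,1]+5)<45);p=P[k]
    if len(p)<30: print(n,"few",len(p));return
    p=p[abs(p[:,2]-np.median(p[:,2]))<3];A=np.c_[p[:,:2],np.ones(len(p))];f=np.linalg.lstsq(A,p[:,2],rcond=None)[0]
    print(n,len(p),"x",np.percentile(p[:,0],[1,99]).round(1),"y",np.percentile(p[:,1],[1,99]).round(1),"z+100",np.median(p[:,2]).round(1),"slope deg",np.degrees(f[:2]).round(2))
flask("before lamp",cm,z['d'])
z=np.load("w8.npz");cm={k:z[k] for k in ('fx','fy','cx','cy','position','attitude')};flask("after, wrist",cm,z['d'])
z=np.load("s4.npz");flask("after, scene",camera_model("scene"),z['d'])
t,d=grab_frame("top");t0=np.load("top0.npz")
for nm,lo,hi in (("orange",(5,150,80),(15,255,255)),("pink",(165,60,80),(179,160,255))):
    for q in (t0['im'],t): b=blobs(mask(q,lo,hi),30);print(nm,[np.round(cv2.minAreaRect(c)[0],1).tolist() for c in b[:2]])
s=telemetry.get_state();print(s['clock'],abs(s['dq']).max())
E
```

```text
before lamp 4380 x [-26.1  25.3] y [-47.6  35.2] z+100 15.4 slope deg [0.05 0.49]
after, wrist few 0
after, scene 148 x [-25.6  29.9] y [-47.2  34.7] z+100 15.2 slope deg [0.02 0.33]
orange [[334.9, 145.7]]
orange [[334.9, 145.7]]
pink [[281.9, 183.8]]
pink [[281.9, 183.8]]
48.7833 0.006672934614186933
```

The flask is flat and centred, the lamp arm matches the fork, and the bystanders I checked haven't moved. Handing in.

```bash
python3 -c "
from workcell import *
ticket.sign_off();print(telemetry.get_state()['clock'])"
```

```text
the job is handed in; nothing more can be done
the job is handed in; nothing more can be done
```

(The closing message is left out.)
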